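Set the snap-off of a stencil frame with a gauge blade

ROBOT

A 6-joint arm with a two-finger parallel gripper is mounted at the origin on the work surface. World frame = base frame: x ahead of the robot, y to its left, z up, the work surface at z = 0. Lengths are in m, angles in rad, forces in N, time in s.
With the tool pointing down it reaches from about 0.275 to 0.875 m from the base axis. Payload 12.5 kg.
Tool frame: the origin (TCP) lies at the very end of the fingers, on their centre line; the grasp point (between the pads) lies 19 mm behind it; z points along the fingers, y is the line along which they close (so a half turn about z gives the same grasp; the last joint's range is limited). The gripper opens to 85 mm and grips with 20 to 120 N. Pads are 22 mm wide; open, the fingers measure 114 mm over their backs; the gripper's body (76 mm by 85 mm) begins 54 mm behind the grasp point. The pads swing forward as they close: fully open they stand 13 mm farther back than shut.
Start: joints at [1.09, 0.351, 1.652, -0, 1.139, -0.085], TCP at [0.212, 0.507, 0.201] pointing down, gripper open.
Joint ranges: [-2.75, 2.75], [-0.79, 2.1], [0.01, 2.65], [-1.57, 4.71], [0.07, 3.14], [-2.87, 2.87]. Speed limits (rad/s): [2.22, 2.22, 2.79, 3.14, 3.14, 3.14].

INTERFACE

Orientations are given as a 3x3 rotation matrix whose columns are the frame's x, y, z axes.
In Python, from bench import manip gives the robot as it stands. Calls block until the motion is done:
- manip.move_ptp(position, orientation): joint-space move of the TCP to a pose.
- manip.move_l(position, attitude=None, max_speed=0.15): straight line of the TCP; attitude=None keeps the orientation; max_speed is the mean speed in m/s.
- manip.move_j(angles): joint-space move.
- manip.set_gripper(opening, effort=None): opening from 0.0 (shut) to 1.0 (fully open); effort is the grip in N (None keeps the last); returns when the fingers have stopped.
- manip.dwell(seconds).
- manip.inverse_kinematics(position, orientation): joint angles nearest the present ones, or None.
- manip.grab_frame(name): name is "scene" or "side" or "wrist"; returns (picture, depth): 384x512x3 uint8, red, green, blue; 384x512 float32, m along the optical axis (not along the pixel's ray), 0 where there is no reading.
- manip.get_calibration(name): a dict with "camera_matrix" (3x3 intrinsics, pixels), "R" (3x3) and "t" (3): a world point X has camera coordinates R X + t. Camera axes: x right, y down, z forward; pixel columns grow to the right and rows downward; lengths in m; the calibration is good to about 2 mm. A picture is of the moment at which its call begins: read the wrist's pose just before it. get_calibration takes no time and is no camera call; for the wrist camera it gives the pose at the moment of the call.
A pose or a line that the arm cannot do raises manip.Unreachable and nothing moves.
- manip.sign_off(): hands the job in; it is judged then, once.
Trained networks look in the newest picture that a camera, given by its name, has taken for a name from the list of things; names that differ only in an ending like _2 or _b are one class to them, and where a whole thing is asked for, a point or a joint stands for the part that bears it (a point fixed in the world has none). Each returns a list of dicts, best first, with "confidence" (0 to 1); they miss things now and then, are a little off and sometimes report something else, mostly with a low value. They report only what shows in the picture. A call takes as long as a camera call.
- manip.look_for(camera, name): "at" ([x, y, z] in m, in world coordinates, good to about 4 mm: the middle of the surface that is visible of it).
Readings, each from a call of its own:
- manip.current_time(): time.
- manip.current_qpos(): joint angles.
- manip.current_joint_vel(): joint speeds.
- manip.current_joint_torque(): joint torques, N m.
- manip.current_ee_pos(): TCP position.
- manip.current_tcp_rot(): TCP orientation.
- manip.current_force(): force on the tool from outside, world axes, zero at the start.
- manip.current_ft_torque(): the same for the moment, N m.
- manip.current_grip_width(): opening from 0.0 (shut) to 1.0 (fully open).
- manip.current_grip_force(): force on a finger pad.
Only numpy, scipy, OpenCV 4.12 (cv2) and the standard library are available. Lean on these libraries where they do the work, as an engineer would, in place of code of your own. Each camera call takes 0.05 s, during which the arm holds its last target. There are 200 camera calls.

TASK

Set the snap-off of the hinged stencil frame: slide the foot of the thin gauge (the wide one, not the thick narrow one) flat along the board under the middle of the frame's front bar until both its stop ears rest against the bar, then press the front bar down until the frame rests on the gauge and stays there. The stencil is delicate: go lightly, the frame and the gauge must never bear on each other with more than 15 N and nothing may touch the stencil sheet. Leave everything else on the table where it is.

Things in the scene. Friction and masses are not known exactly. Their poses are not given: they have to be found in the camera images.
- station: Plywood stencil-printing board fixed to the table, 425 x 300 mm, 18 mm thick (top at z = 18 mm). Origin on the table, below the middle of the front face of the frame's front bar; x points from the open front edge (x = -85 mm, towards the robot) to the hinge clamps at the rear edge (+340 mm), y left, z up. The 85 mm of board in front of the bar are bare.
- frame: Stencil frame of aluminium tube 30 mm wide and 25 mm high, 260 mm wide outside (y), held at its rear by two hinge clamps with black knobs. Origin: centre of its front bar; axes as the station's when level. Hinge axis (along y) 285 mm behind the origin. The hinge is stiff: the frame stays where left. Pushing the front bar down takes 0.5 to 2 N until it meets something, lifting it 7 to 8 N.
- bar_top (a point): Middle of the top face of the front bar (30 mm wide in x, 260 mm long in y, 25 mm high). At the start it stands 57 to 73 mm above the station's origin, with a gap of 14 to 30 mm under the bar; when the frame rests on the thin gauge it is level and this point is at 49 mm. An end stop holds it 43 mm up if nothing lies under the bar.
- bar_foot (a point): Middle of the lower front edge of the front bar: 25 mm below and 15 mm in front of bar_top.
- stencil: Thin steel stencil sheet, 230 x 205 mm, inside the frame behind the front bar, 2 mm above the frame's underside. Origin: middle of its front edge, which meets the bar. Not to be touched.
- gauge: Thin gauge, loose, bent from 6 mm aluminium plate, 80 mm wide (y), 0.2 to 0.35 kg. Its foot lies flat: 82 mm long (x -41 to +41 mm), 6 mm thick; the handle (see gauge_grip) rises from its rear end, two upright stop ears (see gauge_stop) stand on it. Origin: centre of the foot's underside; x forward along the foot, y left, z up.
- gauge_grip (a point): Grip point in the middle of the handle, 62 mm up along it from the bend (x = -64, y = 0, z = 59 mm of the gauge). The handle is a flat plate 80 mm wide, 6 mm thick, 95 mm long, leaning back (to -x) 25 degrees from vertical: pinch it across its thickness, fingers pointing down along it, tilted 25 degrees. A 50 mm opening keeps the fingers clear of the table. Axes as the gauge's.
- gauge_stop (a point): On the underside of the gauge's foot, midway between the ears, in the plane of their front faces (x = +15 mm of the gauge); axes as the gauge's. The ears, at the foot's left and right edges, are 12 mm wide, 6 mm thick and reach 34 mm above the underside. The 26 mm of foot ahead of them go under the bar.
- gauge_thick: Second gauge, bystander on the other side of the board: like shape, but 12 mm thick, only 50 mm wide, with a shorter handle of 66 mm. Origin: centre of its foot's underside.
- jar_a: Paint jar, 64 mm wide, 86 mm tall, beside the board; bystander. Origin: centre of its underside.
- jar_b: Paint jar, 58 mm wide, 94 mm tall, beside the board; bystander. Origin: centre of its underside.
- cup: Paper cup, 74 mm wide, 85 mm tall, to the left; bystander. Origin: centre of its underside.
- bottle: Water bottle, 62 mm wide, 200 mm tall, to the right; bystander. Origin: centre of its underside.
- tape: Roll of masking tape lying flat, 90 mm wide, 24 mm tall, in front of the board; bystander. Origin: centre of its underside.
- brush: Flat brush, 200 mm long, lying in front of the board to the right; bystander. Origin: below its middle.
- squeegee: Printing squeegee, 200 mm long, lying to the right of the board; bystander. Origin: below its middle.

How it is judged:
By the outcome, as a careful person would: the job done as asked, in the order asked, and still so for the second after the job is handed in, with the robot touching nothing.
It also fails if it takes over 59 s, if anything falls off the work surface, if the arm or the gripper's body presses on something with over 40 N, if the wrist force passes 120 N, or if a joint passes its speed limit or range.

## Working session

There is one attempt and no reset: what is moved stays moved. The work goes in short steps, each a Python script; the robot and the scene stay as the last script left them, time stands still between calls to the robot, and variables do not carry over. Pictures are saved under pics/ and viewed, at most 10 in all, crops included, and the job is handed in when it is done.

```bash
ls; mkdir -p pics; python3 - <<'E'
from bench import manip
import cv2,numpy as np
for c in ["scene","side"]:
    im,d=manip.grab_frame(c); cv2.imwrite(f"pics/{c}0.png",im[:,:,::-1]); np.save(f"{c}0.npy",d)
    k=manip.get_calibration(c); print(c,k)
    for n in ["station","frame","bar_top","bar_foot","stencil","gauge","gauge_grip","gauge_stop","gauge_thick","jar_a","jar_b","cup","bottle","tape","brush","squeegee"]:
        print(n,[(np.round(r["at"],3).tolist(),round(r["confidence"],2)) for r in manip.look_for(c,n)[:2]])
print(manip.current_time())
E
```

```text
pics
scene {'camera_matrix': array([[357.22897597,   0.        , 254.97045628],
       [  0.        , 357.22897597, 191.61892081],
       [  0.        ,   0.        ,   1.        ]]), 'R': array([[ 0.64232485,  0.76632659, -0.01274152],
       [ 0.58165114, -0.49822341, -0.64300496],
       [-0.49909993,  0.40560695, -0.76575601]]), 't': array([-0.32153327, -0.2511396 ,  1.44451921])}
station [([0.848, -0.03, 0.036], 0.68), ([0.843, -0.016, 0.038], 0.38)]
frame [([0.839, -0.016, 0.04], 0.93), ([0.527, 0.328, 0.005], 0.24)]
bar_top [([0.415, 0.095, 0.027], 0.72), ([0.842, -0.012, 0.042], 0.7)]
bar_foot [([0.842, -0.014, 0.035], 0.64)]
stencil [([0.829, -0.013, 0.039], 0.65)]
gauge [([0.526, 0.329, 0.007], 0.98)]
gauge_grip [([0.528, 0.332, 0.008], 0.95), ([0.71, -0.341, 0.093], 0.18)]
gauge_stop [([0.53, 0.329, 0.005], 0.63)]
gauge_thick [([0.708, -0.34, 0.09], 0.6), ([0.841, -0.012, 0.038], 0.22)]
jar_a [([0.712, -0.344, 0.092], 0.75), ([0.711, 0.303, 0.066], 0.61)]
jar_b [([0.712, -0.344, 0.092], 0.75), ([0.711, 0.303, 0.066], 0.61)]
cup [([0.45, 0.52, 0.056], 0.57)]
bottle [([0.84,
[... 636 characters left out ...]
.688, 0.3, 0.06], 0.52)]
bar_top [([0.827, -0.014, 0.043], 0.72)]
bar_foot [([0.438, 0.511, 0.056], 0.73)]
stencil [([0.834, -0.001, 0.033], 0.59)]
gauge [([0.506, 0.321, 0.036], 0.97)]
gauge_grip [([0.503, 0.32, 0.033], 0.94), ([0.441, 0.512, 0.063], 0.72)]
gauge_stop [([0.508, 0.316, 0.036], 0.75), ([0.402, -0.173, 0.02], 0.65)]
gauge_thick [([0.518, -0.362, 0.017], 0.79)]
jar_a [([0.68, -0.35, 0.063], 0.9), ([0.69, 0.3, 0.06], 0.55)]
jar_b [([0.68, -0.35, 0.063], 0.9), ([0.69, 0.3, 0.06], 0.55)]
cup [([0.437, 0.512, 0.061], 0.58)]
bottle [([0.317, -0.444, 0.106], 0.61)]
tape [([0.408, 0.093, 0.02], 0.9)]
brush [([0.401, -0.171, 0.019], 0.7), ([0.834, -0.003, 0.034], 0.67)]
squeegee []
1.7
```

View both.

View pics/scene0.png

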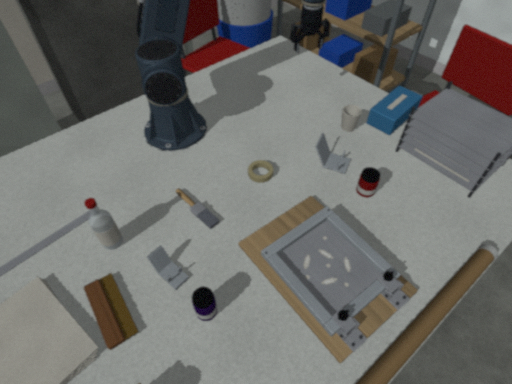

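View pics/side0.png

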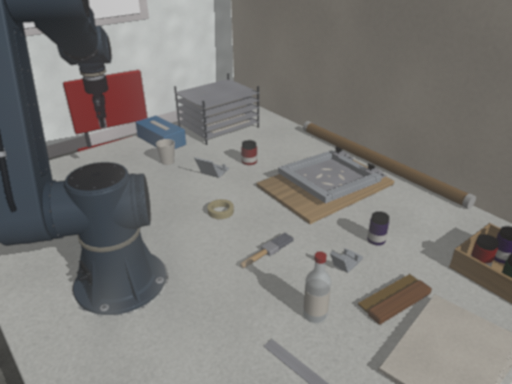

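```bash
cat > h.py <<'E'
from bench import manip
import cv2,numpy as np
def cloud(c,name=None):
    k=manip.get_calibration(c); im,d=manip.grab_frame(c)
    if name: cv2.imwrite(f"pics/{name}.png",im[:,:,::-1])
    K=k["camera_matrix"]; v,u=np.mgrid[:384,:512]
    P=np.stack([(u-K[0,2])/K[0,0]*d,(v-K[1,2])/K[1,1]*d,d],-1)
    W=(P-k["t"])@k["R"]; W[d<=0]=np.nan
    return im,W,k
def rect(p):
    r=cv2.minAreaRect(p[:,:2].astype(np.float32)*1000); return np.round(r[0],1),np.round(r[1],1),round(r[2],2)
def down(yaw): # tool x at yaw, z down
    c,s=np.cos(yaw),np.sin(yaw); return np.array([[c,s,0],[s,-c,0],[0,0,-1.]])
E
python3 - <<'E'
from h import *
np.set_printoptions(precision=3,suppress=True)
print(manip.current_tcp_rot()); k=manip.get_calibration("wrist"); print(k["R"],-k["R"].T@k["t"],k["camera_matrix"][0])
im,W,k=cloud("scene")
x,y,z=W[...,0],W[...,1],W[...,2]
m=(x>.5)&(x<1.2)&(abs(y)<.3)&(z>.009)&(z<.1)
m=cv2.morphologyEx(m.astype(np.uint8),cv2.MORPH_OPEN,np.ones((5,5)))
n,l,s,c=cv2.connectedComponentsWithStats(m)
for i in range(1,n):
    if s[i,4]>100: print(s[i],rect(W[l==i]))
    if s[i,4]>3000:
        p=W[l==i]; q=p[p[:,2]<.025]; print(rect(q)); print(np.histogram(p[:,2],20)); print(cv2.boxPoints(cv2.minAreaRect(p[:,:2].astype(np.float32))))
m=(abs(x-.52)<.1)&(abs(y-.32)<.1)&(z>.004)&(z<.15)
print(rect(W[m]),rect(W[m&(z>.05)]),np.nanmax(z[m]))
E
```

```text
[[-0.923  0.386  0.   ]
 [ 0.386  0.923 -0.   ]
 [-0.    -0.    -1.   ]]
[[ 0.385  0.923  0.001]
 [ 0.878 -0.367  0.307]
 [ 0.284 -0.117 -0.952]] [0.14  0.538 0.374] [279.042   0.    251.317]
[356 176  15  19 219] (array([700.8, 293.6]), array([45.5, 12.3]), 1.43)
[  239   197   177   163 14576] (array([809.5,  -4.9]), array([302.4, 428.3]), 87.72)
(array([809.5,  -4.9]), array([302.4, 428.3]), 87.72)
(array([  63,  252, 2836, 1587,  221,  278, 1426, 1702, 1455,  500,  312,
       1014,  958,  668,  726,  386,   14,   45,  100,   33]), array([0.009, 0.013, 0.017, 0.02 , 0.024, 0.028, 0.031, 0.035, 0.039,
       0.043, 0.046, 0.05 , 0.054, 0.058, 0.061, 0.065, 0.069, 0.073,
       0.076, 0.08 , 0.084]))
[[ 0.589 -0.147]
 [ 1.017 -0.165]
 [ 1.029  0.138]
 [ 0.601  0.155]]
[ 357  263  124  121 3399] (array([1090.2,   62.4]), array([ 48.1, 474.9]), 0.05)
(array([1076.1,  -36.5]), array([242.7,  35. ]), 77.28)
(array([  4,  10,  11,  27,  31,  52,  67,  81, 104, 134, 153, 199, 227,
       295, 402, 541, 599, 338, 106,  18]), array([0.023, 0.025, 0.026, 0.028, 0.029, 0.031, 0.032, 0.034, 0.035,
       0.037, 0.038, 0.04 , 0.041, 0.043, 0.044, 0.046, 0.047, 0.049,
       0.051, 0.052, 0.054]))
[[ 1.066  0.3  ]
 [ 1.066 -0.175]
 [ 1.114 -0.175]
 [ 1.114  0.3  ]]
(array([519.5, 320.2]), array([197.6, 197.5]), 0.19) (array([489.8, 314.5]), array([24. , 81.4]), 25.3) 0.0958634033241288
```

```bash
cat >> h.py <<'E'
T=np.radians(25)
def Rz(a): c,s=np.cos(a),np.sin(a); return np.array([[c,-s,0],[s,c,0],[0,0,1.]])
def Rg(g): # grasp orientation for gauge yaw g
    return Rz(g)@np.array([[0,np.cos(T),np.sin(T)],[1,0,0],[0,np.sin(T),-np.cos(T)]])
def tcp_g(o,g,z=0.,back=0.): # TCP for gauge origin o (xy), underside at z; back = retreat along tool
    return np.array([o[0],o[1],z])+Rz(g)@np.array([-.064,0,.059])+Rg(g)[:,2]*(.019-back)
E
python3 - <<'E'
from h import *
np.set_printoptions(precision=3,suppress=True)
g=np.radians(25.3); 
# handle (z>.05) centre about (.490,.3145) at z~.073 -> origin about +.07 along x
o=np.array([.490,.3145])+.070*np.array([np.cos(g),np.sin(g)])
print(o,manip.inverse_kinematics(tcp_g(o,g),Rg(g)),manip.inverse_kinematics(tcp_g([.63,0],-.04,.018),Rg(-.04)))
manip.move_ptp([.60,0,.30],down(np.pi))
print(manip.current_time(),manip.current_qpos())
im,W,k=cloud("wrist","w_board"); np.save("wb.npy",W)
x,y,z=W[...,0],W[...,1],W[...,2]
manip.move_ptp(tcp_g(o,g,0,.14),Rg(g))
im,W2,k=cloud("wrist","w_gauge"); np.save("wg.npy",W2)
for n in ["gauge","gauge_grip","gauge_stop"]: print(n,[(np.round(r["at"],3).tolist(),round(r["confidence"],2)) for r in manip.look_for("wrist",n)[:2]])
print(manip.current_time(),manip.current_qpos())
p=W2.reshape(-1,3); p=p[np.linalg.norm(p[:,:2]-o,axis=1)<.16]
for a,b in [(.003,.01),(.012,.03),(.05,.1),(.085,.1)]:
    q=p[(p[:,2]>a)&(p[:,2]<b)]; print(a,len(q),rect(q) if len(q)>5 else 0)
E
```

```text
[0.553 0.344] [ 0.502  0.514  1.982 -0.122  0.212  0.174] [-0.088  0.448  2.034  0.09   0.224 -0.131]
4.0583 [-0.076  0.367  1.385  0.     1.39  -1.648]
gauge [([0.543, 0.341, 0.009], 0.61)]
gauge_grip [([0.547, 0.343, 0.007], 0.92)]
gauge_stop [([0.546, 0.344, 0.006], 0.74), ([0.389, 0.137, 0.019], 0.4)]
5.8667 [ 0.51   0.19   2.043 -0.064  0.474  0.12 ]
0.003 2850 (array([545.8, 354.5]), array([297.2, 277.3]), 15.34)
0.012 502 (array([598. , 343.4]), array([ 65.6, 217.6]), 77.39)
0.05 2134 (array([587.9, 315. ]), array([ 80.8, 249.8]), 89.11)
0.085 1144 (array([588.4, 313.4]), array([249.8,  74.5]), 0.09)
```

```bash
python3 -c "
import cv2,numpy as np
cv2.imwrite('pics/both.png',np.hstack([cv2.resize(cv2.imread('pics/w_board.png'),(400,300)),cv2.resize(cv2.imread('pics/w_gauge.png'),(400,300))]))"
```

```text
(no output)
```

View pics/both.png

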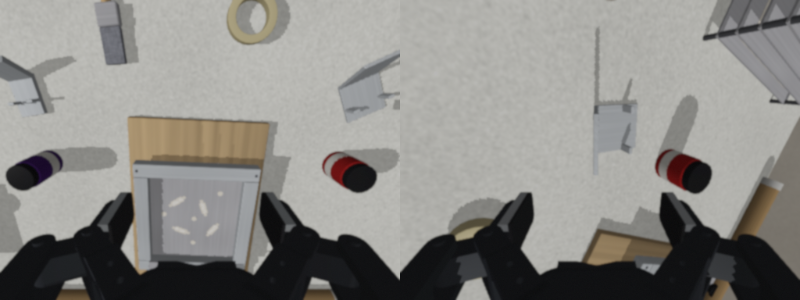

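```bash
python3 - <<'E'
import numpy as np,cv2
from h import rect
np.set_printoptions(precision=4,suppress=True)
def comp(m,seed):
    n,l=cv2.connectedComponents(cv2.morphologyEx(m.astype(np.uint8),cv2.MORPH_OPEN,np.ones((3,3))))
    c=[(i,(l==i).sum()) for i in range(1,n)]; return l==max(c,key=lambda t:t[1])[0]
W=np.load('wb.npy');x,y,z=np.moveaxis(W,-1,0)
near=(abs(x-.75)<.2)&(abs(y)<.2)
b=comp(near&(z>.012)&(z<.024)&(x<.68),0); p=W[b]; print('board',rect(p),np.median(p[:,2]))
def edge(p,ax,q,lim): # fit extreme edge along ax as fn of other axis
    o=1-ax; bins=np.arange(*lim,.004); e=[]
    for a in bins:
        s=p[abs(p[:,o]-a)<.002]
        if len(s)>5: e.append((a,np.percentile(s[:,ax],q)))
    e=np.array(e); f=np.polyfit(e[:,0],e[:,1],1); r=abs(e[:,1]-np.polyval(f,e[:,0])); k=r<2*np.median(r)+.0005
    return np.polyfit(e[k,0],e[k,1],1),r.max()
print('front edge x(y)',edge(p,0,1,(-.12,.12)))
print('left y(x)',edge(p,1,99,(.61,.66)),'right',edge(p,1,1,(.61,.66)))
t=near&(z>.04)&(z<.1)&(x<.73)&(x>.64); q=W[t]; print(len(q),rect(q)); 
bar=q[(abs(q[:,1])<.1)]; print(np.histogram(bar[:,2],12)); 
top=bar[bar[:,2]>np.percentile(bar[:,2],40)]
A=np.c_[top,np.ones(len(top))]; print('bar z fit',np.linalg.lstsq(np.c_[top[:,:2]-[.69,0],np.ones(len(top))],top[:,2],rcond=None)[0])
print('bar front x(y)',edge(q,0,1,(-.1,.1)))
print('bar L/R y', np.percentile(q[:,1],[.5,99.5]))
W=np.load('wg.npy');x,y,z=np.moveaxis(W,-1,0)
near=(np.hypot(x-.545,y-.343)<.09)
print(np.histogram(z[near],np.arange(-.006,.1,.003)))
f=comp(near&(z>.003)&(z<.009),0); print('foot',f.sum(),rect(W[f]),np.median(W[f],0)); u,v=np.where(f)[::-1]; print(u.min(),u.max(),v.min(),v.max())
E
```

```text
board (array([641.4,   3.7]), array([300.9,  86.6]), 88.09) 0.018862694226126218
front edge x(y) (array([0.0434, 0.5999]), np.float64(0.0005901137436016279))
left y(x) (array([-0.0384,  0.1745]), np.float64(0.0013390764384414722)) right (array([-0.0506, -0.1098]), np.float64(0.0011955774855627321))
4248 (array([706.6,   0.4]), array([260.1,  51. ]), 88.93)
(array([ 200,  177,   67,   63,   79,   62,   87,   70,   78,  143, 1517,
        570]), array([0.0401, 0.0424, 0.0447, 0.0469, 0.0492, 0.0514, 0.0537, 0.056 ,
       0.0582, 0.0605, 0.0627, 0.065 , 0.0673]))
bar z fit [-0.0312  0.0018  0.0649]
bar front x(y) (array([0.0437, 0.6844]), np.float64(0.00044287330669978697))
bar L/R y [-0.1273  0.129 ]
(array([   0,  664, 8242,  190, 2467,   31,   29,   27,   25,   20,   38,
         24,   22,   85,    5,    1,    4,    2,    3,    1,    1,    5,
          0,    3,    3,    2,    4,    0,    6,    0,    5,  243,  230,
          0,    0]), array([-0.006, -0.003,  0.   ,  0.003,  0.006,  0.009,  0.012,  0.015,
        0.018,  0.021,  0.024,  0.027,  0.03 ,  0.033,  0.036,  0.039,
        0.042,  0.045,  0.048,  0.051,  0.054,  0.057,  0.06 ,  0.063,
        0.066,  0.069,  0.072,  0.075,  0.078,  0.081,  0.084,  0.087,
        0.09 ,  0.093,  0.096,  0.099]))
foot 2618 (array([555.5, 347.2]), array([76.2, 80. ]), 25.47) [0.5506 0.3471 0.007 ]
254 303 133 195
```

```bash
python3 - <<'E'
from h import *
np.set_printoptions(precision=4,suppress=True)
o=np.array([.5529,.3459]); g=np.radians(25.4)
manip.set_gripper(.59,40)
manip.move_ptp(tcp_g(o,g,0,.09),Rg(g))
manip.move_l(tcp_g(o,g,.001,0),max_speed=.1)
f0=manip.current_force(); print(f0)
manip.set_gripper(0,40)
print(manip.current_grip_width()*85,manip.current_grip_force(),manip.current_force(),manip.current_ee_pos()-tcp_g(o,g,.001))
manip.move_l(tcp_g(o,g,.03),max_speed=.1)
im,W,k=cloud("wrist","held"); np.save("wh.npy",W)
print(manip.current_grip_width()*85,manip.current_force(),manip.current_time())
G=(W-np.r_[o,.03-.001])@Rz(g)   # gauge coordinates
m=(abs(G[...,0])<.08)&(abs(G[...,1])<.06)&(abs(G[...,2]-.006)<.008); p=G[m]
print(len(p),rect(p),np.median(p[:,2]), np.linalg.lstsq(np.c_[p[:,:2],np.ones(len(p))],p[:,2],rcond=None)[0])
E
```

```text
[ 0.3006 -0.0772  0.0503]
4.92416000908394 43.50919246673584 [-2.3719 -0.8515  0.6006] [-0.0002 -0.0001 -0.    ]
5.27116592830296 [-0.3544 -0.7302 -2.1671] 8.625
5767 (array([-1.5,  0.3]), array([80. , 86.8]), 89.74) 0.006557281367598561 [-0.0011 -0.002   0.0066]
```

View pics/held.png

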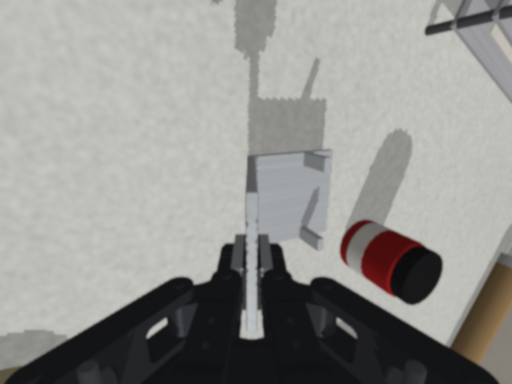

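```bash
cat >> h.py <<'E'
S=np.array([.6845,.0018]); sy=-.0435
def st(x,y=0.): return S+(Rz(sy)@np.array([x,y,0]))[:2]
E
python3 - <<'E'
from h import *
np.set_printoptions(precision=4,suppress=True)
o=np.array([.5529,.3459]); g=np.radians(25.4)
manip.move_l(tcp_g(o,g,.14),max_speed=.15)
manip.move_ptp(tcp_g(st(-.054),sy,.12),Rg(sy))
manip.move_l(tcp_g(st(-.054),sy,.030),max_speed=.1)
im,W,k=cloud("wrist","pre"); np.save("wp.npy",W)
print(manip.current_force(),manip.current_time(),manip.current_qpos())
P=(W-np.r_[S,0])@Rz(sy) # station coords
m=(abs(P[...,0]+.04)<.06)&(abs(P[...,1])<.055)&(abs(P[...,2]-.036)<.005); p=P[m]; print('foot',len(p),rect(p))
X,Y,Z=np.moveaxis(P,-1,0)
m=(abs(X)<.04)&(Z>.055)&(Z<.075)&(abs(Y)<.14)&(X>-.01); p=P[m]; print('bar',len(p),rect(p),np.median(p[:,2]))
m=(X>-.2)&(X<-.005)&(abs(Y)<.17)&(abs(Z-.018)<.004); p=P[m]; print('board',len(p),rect(p),np.median(p[:,2]))
E
```

```text
[-1.0748  0.1422 -1.9455] 11.8083 [-0.0767  0.4241  2.0268  0.056   0.2537 -0.0845]
foot 5717 (array([-43.4,  -6.4]), array([ 96.3, 101.5]), 4.41)
bar 8900 (array([19.2,  5.4]), array([247.6,  41.4]), 89.97) 0.0640546017307973
board 13559 (array([-45.3,  -0.2]), array([ 81.3, 299.7]), 0.15) 0.01882060371953357
```

View pics/pre.png

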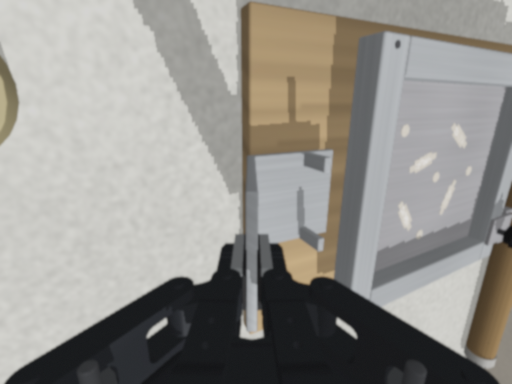

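```bash
python3 - <<'E'
from h import *
np.set_printoptions(precision=2,suppress=True)
ex=Rz(sy)[:,0]
manip.move_l(tcp_g(st(-.054),sy,.0215),max_speed=.05)
manip.dwell(.2); f0=manip.current_force(); z=.0215
while z>.0155:
    z-=.0005; manip.move_l(tcp_g(st(-.054),sy,z),max_speed=.02); f=manip.current_force()
    if f[2]-f0[2]>2: break
print('z',z,f0,f,manip.current_ft_torque())
x=-.054
manip.move_l(tcp_g(st(-.022),sy,z),max_speed=.03); x=-.022
manip.dwell(.2); f1=manip.current_force(); print('slid',f1)
while x<-.010:
    x+=.0005; manip.move_l(tcp_g(st(x),sy,z),max_speed=.02); f=manip.current_force(); print(round(x*1e3,1),f@ex,f[2])
    if (f-f1)@ex<-3.5: break
print(x,f,manip.current_ft_torque(),manip.current_ee_pos()-tcp_g(st(x),sy,z),manip.current_time())
E
```

```text
z 0.018499999999999996 [-0.26 -0.38 -2.43] [-3.45  0.14  5.02] [ 0.03  0.46 -0.02]
slid [-2.72  0.56  5.03]
-21.5 -5.398571390016786 8.202771057590539
-21.0 -5.185677557737868 7.665357440547299
-20.5 -5.858602053192197 8.543189708874133
-20.0 -6.3211703939850805 7.609970616605381
-0.019999999999999997 [-6.29  0.76  7.61] [ 0.03  0.54 -0.01] [ 0. -0.  0.] 16.2417
```

```bash
python3 - <<'E'
from h import *
np.set_printoptions(precision=2,suppress=True)
ex=Rz(sy)[:,0]
z=.0185; x=-.020
for z in (.0184,.0186,.0187,.0188,.0189,.0190):
    manip.move_l(tcp_g(st(x),sy,z),max_speed=.01); f=manip.current_force(); print(z,f@ex,f[2])
    if f[2]<1: break
h=[]
while x<-.010:
    x+=.0004; manip.move_l(tcp_g(st(x),sy,z),max_speed=.02); f=manip.current_force(); h.append(f@ex); print(round(x*1e3,1),f@ex,f[2])
    if len(h)>3 and h[-1]<np.median(h[:4])-3: break
print(x,f,manip.current_ft_torque(),manip.current_time())
im,W,k=cloud("wrist","ears")
E
```

```text
0.0184 -6.983561110557757 9.282786858106247
0.0186 -4.395610076368492 6.610575929131768
0.0187 -4.502865131823072 6.155674349285714
0.0188 -3.297875464695058 6.208944964747537
0.0189 -3.1224003004083767 4.766927800572025
0.019 -1.301281794655994 2.828684397535488
-19.6 -3.277282215293242 3.809798276787456
-19.2 -4.083975658173698 3.5900378597223535
-18.8 -2.3242017212394943 3.365604063191511
-18.4 -3.7308489010242023 3.271309153997856
-18.0 -2.0704519168710407 1.4823378173859911
-17.6 -1.8366584800006118 1.317550946174448
-17.2 -1.4816087938072562 1.425817529454685
-16.8 -4.694952786161284 3.342182292626762
-16.4 -8.288273078129066 7.74558417230002
-0.01639999999999999 [-8.28  0.38  7.75] [0.02 0.89 0.01] 19.9917
```

View pics/ears.png

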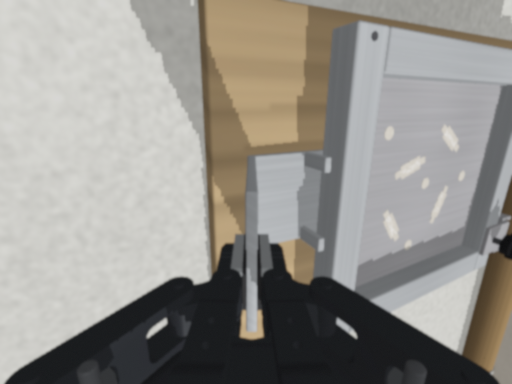

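```bash
python3 - <<'E'
from h import *
np.set_printoptions(precision=2,suppress=True)
ex=Rz(sy)[:,0]
x=-.0164
manip.move_l(tcp_g(st(x-.0001),sy,.0192),max_speed=.01); f=manip.current_force(); print(f@ex,f[2])
manip.set_gripper(.15,20); f=manip.current_force(); print(f, manip.current_grip_force())
manip.set_gripper(.5); print(manip.current_force())
t=tcp_g(st(x),sy,.0192,0)
manip.move_l(tcp_g(st(x),sy,.0192,.10),max_speed=.1)
print(manip.current_force(),manip.current_time())
im,W,k=cloud("wrist","rel"); np.save("wr.npy",W)
P=(W-np.r_[S,0])@Rz(sy); X,Y,Z=np.moveaxis(P,-1,0)
m=(X>-.08)&(X<-.003)&(abs(Y)<.055)&(abs(Z-.0245)<.003); p=P[m]; print('foot',len(p),rect(p),np.median(p[:,2]))
for s in (1,-1):
    e=P[(abs(Y-s*.034)<.008)&(abs(Z-.052)<.003)&(X<.002)&(X>-.04)]; print('ear',s,len(e),np.percentile(e[:,0],[2,50,98]) *1e3 if len(e) else 0)
    b=P[(abs(Y-s*.034)<.02)&(Z>.06)&(Z<.075)&(X<.02)]; print('bar front',np.percentile(b[:,0],[1,5])*1e3)
E
python3 -c "
import cv2
im=cv2.imread('pics/rel.png'); cv2.imwrite('pics/relc.png',cv2.resize(im[80:280,200:440],None,fx=3,fy=3,interpolation=cv2.INTER_NEAREST))"
```

```text
-7.1118133958555365 5.062294367514416
[ 0.42  0.26 -0.01] 0.0
[ 0.4  -0.68 -0.  ]
[-0.41 -0.3   0.5 ] 22.0833
foot 2285 (array([-30.1,   0.5]), array([54.8, 81. ]), 1.59) 0.0248570652181713
ear 1 100 [-7.22 -2.96  0.8 ]
bar front [-74.51   0.17]
ear -1 90 [-6.95 -3.23  1.19]
bar front [-0.19  0.26]
```

View pics/relc.png

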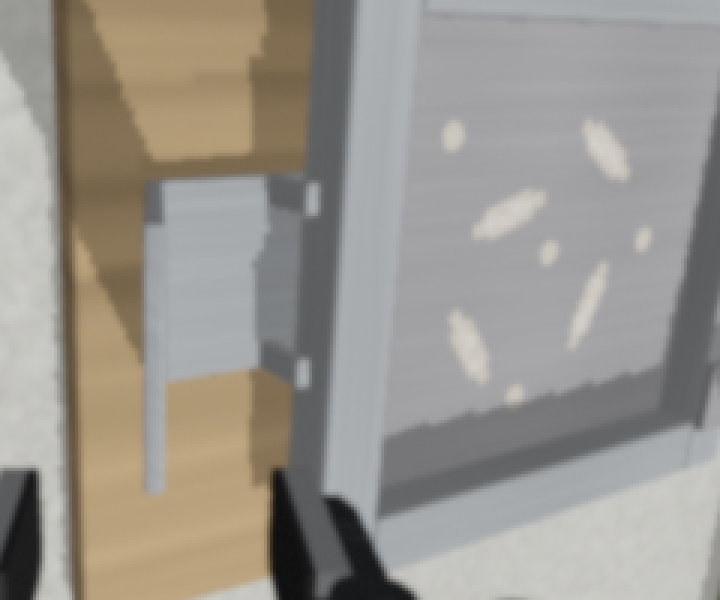

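```bash
python3 - <<'E'
from h import *
np.set_printoptions(precision=2,suppress=True)
R=down(np.pi+sy); q=st(.014)
manip.move_l(tcp_g(st(-.0164),sy,.0192,.14),max_speed=.15)
manip.set_gripper(0,20)
manip.move_ptp(np.r_[q,.15],R)
manip.move_l(np.r_[q,.075],max_speed=.08); manip.dwell(.2); f0=manip.current_force()[2]
z=.075; print('t',manip.current_time(),f0)
while z>.0455:
    z-=.001 if z>.0521 else .0002
    manip.move_l(np.r_[q,z],max_speed=.02); f=manip.current_force()[2]-f0
    if z<.052 or f>.3: print(round(z*1e3,1),round(f,2),end='; ')
    if f>(4. if z<.052 else 3.5): break
print(manip.current_force(),manip.current_ee_pos(),manip.current_time())
E
```

```text
t 25.6917 1.60034738084326
52.0 -1.37; 51.8 -2.4; 51.6 -1.93; 51.4 -1.44; 51.2 -1.86; 51.0 -1.66; 50.8 -0.94; 50.6 -2.2; 50.4 -1.13; 50.2 -1.52; 50.0 -1.34; 49.8 -2.11; 49.6 -1.36; 49.4 -1.82; 49.2 -0.87; 49.0 -1.71; 48.8 -0.11; 48.6 -1.12; 48.4 -1.85; 48.2 -0.97; 48.0 -0.8; 47.8 -0.78; 47.6 -1.44; 47.4 -1.83; 47.2 -1.12; 47.0 -2.02; 46.8 -1.51; 46.6 -1.28; 46.4 -1.66; 46.2 -1.85; 46.0 -2.54; 45.8 -1.57; 45.6 -2.04; 45.4 -1.91; [-0.39 -0.37 -0.31] [0.7  0.   0.05] 39.6917
```

```bash
python3 - <<'E'
from h import *
np.set_printoptions(precision=4,suppress=True)
print(manip.current_ee_pos(),manip.current_grip_width(),st(.014),manip.current_force())
im,W,k=cloud("side","s2")
P=(W-np.r_[S,0])@Rz(sy); X,Y,Z=np.moveaxis(P,-1,0)
for s in (1,-1):
    b=P[(X>.005)&(X<.025)&(abs(Y-s*.09)<.03)&(Z>.035)&(Z<.09)]; print(len(b),np.percentile(b[:,2],[10,50,90]))
im,W,k=cloud("wrist","w2")
P=(W-np.r_[S,0])@Rz(sy); X,Y,Z=np.moveaxis(P,-1,0)
for s in (1,-1):
    b=P[(X>.005)&(X<.025)&(abs(Y-s*.09)<.03)&(Z>.035)&(Z<.09)]; print(len(b),np.percentile(b[:,2],[10,50,90]) if len(b) else 0)
a=cv2.resize(cv2.imread('pics/s2.png')[100:250,200:400],(400,300)); b=cv2.resize(cv2.imread('pics/w2.png'),(400,300))
cv2.imwrite('pics/chk.png',np.hstack([a,b]))
E
```

```text
[0.6985 0.0012 0.0454] -0.0008814289295962407 [0.6985 0.0012] [-0.3885 -0.3683 -0.3106]
42 [0.0615 0.0648 0.068 ]
52 [0.0623 0.0647 0.0665]
2808 [0.0636 0.0644 0.0652]
2812 [0.0634 0.0642 0.0651]
```

View pics/chk.png

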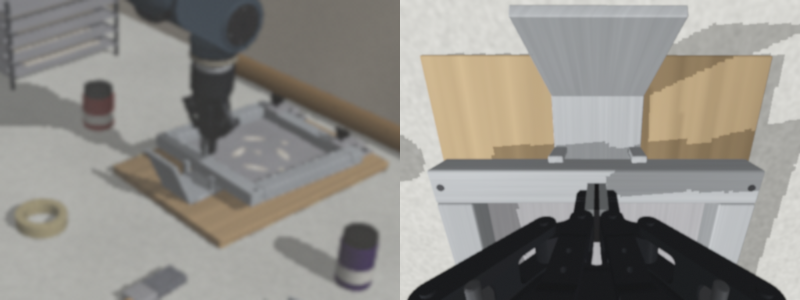

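```bash
python3 - <<'E'
from h import *
np.set_printoptions(precision=3,suppress=True)
print(manip.current_tcp_rot(),manip.current_ee_pos(),manip.current_time(),manip.current_joint_torque())
for c in ("wrist","side","scene"):
    im,W,k=cloud(c,"z_"+c); np.save("z_"+c+".npy",W)
    P=(W-np.r_[S,0])@Rz(sy); X,Y,Z=np.moveaxis(P,-1,0)
    t=k["R"]@manip.current_ee_pos()+k["t"]; t=k["camera_matrix"]@t; u,v=(t[:2]/t[2]).astype(int); print(c,'tcp px',u,v)
    if c!="scene": print(np.round(P[v-24:v+25:6,u-8:u+9:8]*1e3).tolist())
a=cv2.imread('pics/z_wrist.png')[170:290,170:340]; b=cv2.imread('pics/z_side.png')[125:215,265:392]
cv2.imwrite('pics/z.png',np.hstack([cv2.resize(a,(400,283)),cv2.resize(b,(400,283))]))
E
```

```text
[[-0.999  0.044  0.   ]
 [ 0.044  0.999  0.   ]
 [-0.     0.    -1.   ]] [0.698 0.001 0.045] 39.7917 [  0.    -71.107 -26.987  -0.      0.001  -0.   ]
wrist tcp px 251 225
[[[4.0, -6.0, 25.0], [4.0, -0.0, 25.0], [4.0, 6.0, 25.0]], [[0.0, -5.0, 48.0], [-0.0, -0.0, 49.0], [0.0, 5.0, 48.0]], [[0.0, -5.0, 57.0], [0.0, -0.0, 58.0], [-0.0, 5.0, 59.0]], [[2.0, -5.0, 64.0], [2.0, -0.0, 63.0], [1.0, 5.0, 64.0]], [[5.0, -5.0, 65.0], [5.0, -0.0, 65.0], [5.0, 5.0, 65.0]], [[9.0, -5.0, 64.0], [9.0, -0.0, 66.0], [9.0, 5.0, 64.0]], [[4.0, -4.0, 84.0], [4.0, -0.0, 83.0], [4.0, 4.0, 83.0]], [[4.0, -4.0, 90.0], [4.0, -0.0, 90.0], [4.0, 4.0, 89.0]], [[4.0, -4.0, 96.0], [4.0, -0.0, 96.0], [4.0, 4.0, 96.0]]]
side tcp px 302 184
[[[163.0, 221.0, 0.0], [2.0, -2.0, 148.0], [22.0, -21.0, 150.0]], [[52.0, 94.0, 65.0], [7.0, 1.0, 121.0], [4.0, -42.0, 141.0]], [[27.0, 64.0, 62.0], [4.0, -3.0, 100.0], [99.0, 55.0, 41.0]], [[4.0, 37.0, 57.0], [21.0, 13.0, 63.0], [70.0, 23.0, 41.0]], [[0.0, 31.0, 36.0], [4.0, -7.0, 53.0], [13.0, -38.0, 65.0]], [[-15.0, 13.0, 26.0], [8.0, -5.0, 26.0], [-1.0, -55.0, 54.0]], [[-60.0, -39.0, 44.0], [-16.0, -32.0, 23.0], [13.0, -43.0, 18.0]], [[-58.0, -38.0, 18.0], [-35.0, -54.0, 18.0], [-13.0, -71.0, 18.0]], [[-79.0, -63.0, 15.0], [-63.0, -86.0, 21.0], [-41.0, -102.0, 21.0]]]
scene tcp px 297 233
```

View pics/z.png

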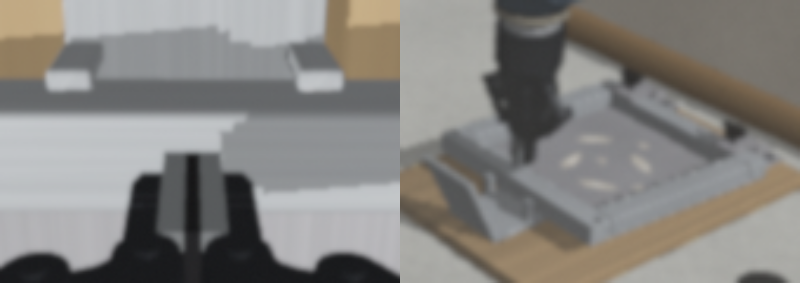

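```bash
cat > an.py <<'E'
import numpy as np
from h import *
np.set_printoptions(precision=1,suppress=True,linewidth=200)
R=down(np.pi+sy); p0=np.r_[st(.014),.0454]
def show(W,p0,R,u=252):
    L=(W-p0)@R*1e3
    print(L[200:300:4,[u-14,u-8,u,u+8,u+14]].reshape(25,-1))
show(np.load('z_wrist.npy'),p0,R)
o=np.array([.5529,.3459]); g=np.radians(25.4)
print('held'); show(np.load('wh.npy'),tcp_g(o,g,.03),Rg(g))
E
python3 an.py
```

```text
[[ 10.6  -9.8  21.3  11.   -5.4  20.3  11.3   0.5  19.4  10.7   6.4  21.1  10.8  10.8  20.9]
 [ 14.5  -8.9   1.8  14.6  -4.9   1.7  14.8   0.4   1.   14.8   5.8   1.2  14.4   9.8   2.2]
 [ 14.3  -8.6  -5.1  13.9  -4.7  -4.   13.9   0.4  -4.1  13.8   5.6  -3.8  13.7   9.5  -3.4]
 [ 13.5  -8.4 -10.1  14.   -4.6 -11.2  14.    0.4 -11.2  13.5   5.4 -10.1  14.1   9.1 -11.5]
 [ 13.7  -8.  -17.1  13.4  -4.5 -16.3  12.9   0.4 -15.    nan   nan   nan  13.3   8.9 -16. ]
 [ 11.9  -8.  -19.   12.4  -4.4 -20.1  12.    0.4 -19.3  11.8   5.2 -18.7  12.1   8.7 -19.3]
 [  9.6  -8.  -19.7  10.   -4.4 -20.4   9.1   0.4 -18.6   9.3   5.2 -18.9   9.7   8.7 -20. ]
 [  7.   -8.  -19.8   7.3  -4.4 -20.2   7.3   0.4 -20.4   7.2   5.2 -20.1   7.    8.8 -19.6]
 [  3.9  -8.1 -18.8   4.4  -4.4 -19.8   4.5   0.4 -20.    3.9   5.3 -18.7   3.6   8.9 -18. ]
 [  1.3  -8.1 -18.9  10.4  -4.  -37.2  10.5   0.3 -37.4  10.    4.7 -36.4   2.    8.9 -20.3]
 [ -1.8  -8.2 -18.1  10.2  -3.9 -41.3  10.    0.3 -41.1   9.9   4.5 -40.8  -1.5   9.  -18.6]
 [  6.6  -7.2 -39.1   9.9  -3.8 -45.3   9.9   0.3 -45.3  10.    4.4 -45.4   5
[... 2856 characters left out ...]
  1.  -51.3  10.8   4.4 -67.8  10.3   7.1 -67. ]
 [ 11.6  -4.9 -72.    9.2  -2.5 -68.4  -2.    1.  -51.4   8.2   4.5 -66.9  11.9   6.8 -72.4]
 [ 10.9  -4.8 -73.8   6.4  -2.5 -67.2  -3.8   1.  -52.1   6.3   4.5 -67.1  11.8   6.6 -75.2]
 [ 11.8  -4.6 -77.9   4.3  -2.6 -67.1  -7.5   1.  -50.3   5.1   4.5 -68.3  11.6   6.5 -77.6]
 [ 10.8  -4.6 -79.1   2.3  -2.6 -67.2  -9.    1.  -51.4   3.    4.5 -68.2  11.6   6.4 -80.2]
 [ 10.7  -4.5 -81.4   0.4  -2.6 -67.4 -11.3   1.  -51.6   0.3   4.5 -67.4  11.3   6.3 -82.3]
 [ 11.6  -4.3 -85.   -2.1  -2.6 -66.9 -13.9   1.  -51.4  -2.4   4.6 -66.5  11.6   6.1 -85. ]
 [ 10.2  -4.3 -85.5  -3.9  -2.6 -67.3 -16.4   1.  -51.3  -4.1   4.6 -67.2  11.1   6.  -86.6]]
```

```bash
python3 - <<'E'
from h import *
np.set_printoptions(precision=2,suppress=True)
q=st(.014)
def bar():
    im,W,k=cloud("wrist","last"); P=(W-np.r_[S,0])@Rz(sy); X,Y,Z=np.moveaxis(P,-1,0)
    b=P[(X>.004)&(X<.027)&(abs(abs(Y)-.09)<.03)&(Z>.04)&(Z<.09)]; return np.median(b[:,2])*1e3
for z in (.0335,.0290,.0260):
    manip.move_l(np.r_[q,z],max_speed=.03); b=bar(); print(z,b,manip.current_force(),manip.current_time())
    if b<63.4: break
E
```

```text
0.0335 62.388227968264545 [0.84 0.41 0.66] 40.5417
```

```bash
python3 - <<'E'
from h import *
np.set_printoptions(precision=2,suppress=True)
q=st(.014)
def bar():
    im,W,k=cloud("wrist","last"); np.save("last.npy",W); P=(W-np.r_[S,0])@Rz(sy); X,Y,Z=np.moveaxis(P,-1,0)
    b=P[(X>.004)&(X<.027)&(abs(abs(Y)-.09)<.03)&(Z>.04)&(Z<.09)]; return np.median(b[:,2])*1e3
for z in (.0285,.0255):
    manip.move_l(np.r_[q,z],max_speed=.02); b=bar(); print(z,b,manip.current_force(),manip.current_time())
    if manip.current_force()[2]>4: break
E
```

```text
0.0285 58.123720966259135 [ 0.15 -0.31  0.57] 40.9917
0.0255 55.31105656131969 [-0.12  0.32 -0.77] 41.3417
```

```bash
python3 - <<'E'
from h import *
np.set_printoptions(precision=2,suppress=True)
q=st(.014)
def bar():
    im,W,k=cloud("wrist","last"); np.save("last.npy",W); P=(W-np.r_[S,0])@Rz(sy); X,Y,Z=np.moveaxis(P,-1,0)
    b=P[(X>.004)&(X<.027)&(abs(abs(Y)-.09)<.03)&(Z>.04)&(Z<.09)]; return np.median(b[:,2])*1e3
z=.0213; manip.move_l(np.r_[q,z],max_speed=.02); print(z,bar(),manip.current_force())
while z>.0175 and manip.current_time()<51:
    z-=.0002; manip.move_l(np.r_[q,z],max_speed=.02); f=manip.current_force()[2]; print(round(z*1e3,1),round(f,2),end='; ')
    if f>4.5: break
print(bar(),manip.current_force(),manip.current_time())
E
```

```text
0.0213 51.0540043393755 [-0.49  0.39 -1.06]
21.1 -0.08; 20.9 -0.07; 20.7 0.43; 20.5 -0.04; 20.3 0.37; 20.1 1.31; 19.9 1.02; 19.7 0.26; 19.5 1.08; 19.3 1.5; 19.1 3.73; 18.9 6.24; 49.732885441604886 [-3.68 -0.35  6.62] 44.8
```

```bash
python3 - <<'E'
from h import *
np.set_printoptions(precision=2,suppress=True)
q=st(.014)
manip.move_l(np.r_[q,.022],max_speed=.02); manip.move_l(np.r_[q,.14],max_speed=.12)
print(manip.current_force(),manip.current_time())
im,W,k=cloud("wrist","fin"); P=(W-np.r_[S,0])@Rz(sy); X,Y,Z=np.moveaxis(P,-1,0)
for s in (1,-1):
    b=P[(X>.004)&(X<.027)&(abs(Y-s*.09)<.03)&(Z>.04)&(Z<.09)]; e=P[(abs(Y-s*.034)<.008)&(abs(Z-.052)<.0025)&(X<-.001)&(X>-.02)]
    print(np.median(b[:,2])*1e3,len(e),np.percentile(e[:,0],[3,50,97])*1e3)
b=P[(X>.001)&(X<.29)&(abs(abs(Y)-.115)<.008)&(Z>.03)&(Z<.06)]; print('tilt',np.polyfit(b[:,0],b[:,2],1))
cv2.imwrite('pics/finc.png',cv2.resize(cv2.imread('pics/fin.png')[60:300,100:420],(800,600)))
E
```

```text
[-0.67  0.43  0.17] 46.2417
49.840377986492825 80 [-6.37 -4.1  -1.17]
49.6987283979534 77 [-6.39 -4.27 -1.75]
tilt [0.   0.05]
```

View pics/finc.png

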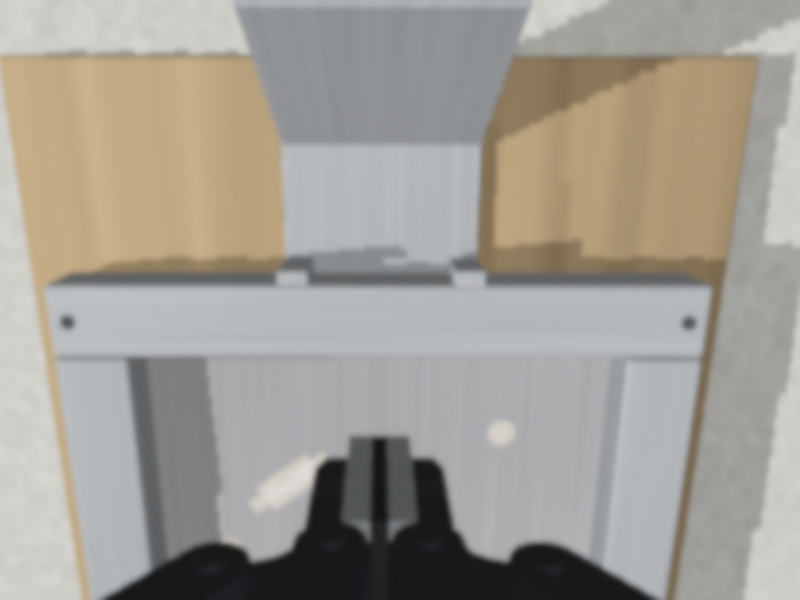

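The last picture shows both ears, at (293,272) and (468,272), touching the bar. The frame is level at about 49 mm and the gauge is centred, so I'm handing in.

```bash
python3 -c "
from bench import manip
print(manip.sign_off())"
```

```text
the job is handed in; nothing more can be done
None
```

The job is handed in at about 46 s: the thin gauge is under the middle of the front bar with both ears against it. The frame was pressed down with about 7 N at the wrist and now rests level on the gauge at about 49 mm.

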